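# Tuck the spoon cover of a bento box under its lip

### The job

The spoon lies in the compartment on top of the packed bento box, and its hinged white cover stands open. With your fingertips alone, fold the cover down flat over the spoon, then push it along until its free edge is tucked fully home beneath the retaining lip, so that it stays shut when you let go and move clear. Do not pick anything up, do not shove the box about, and leave the spoon in its compartment and the other things on the counter where they are.

Things in the scene. Friction and masses are not known exactly. Their poses are not given: they have to be found in the camera images.
- bento: Packed bento box, 0.85 kg, loose on rubber feet (slides under about 10 N): clear bottom, snap clips at its ends, grey lid; 118 mm (x) by 204 mm (y), lid deck 52 mm high. Origin: centre of the underside, z up. On the deck is a spoon compartment (walls to 69 mm) with a white hinged cover on its -x side and a fixed grey lip on its +x side: the cover folds, then slides, towards the box's +x.
- cover_hinge (a point): Point on the cover's hinge axis at mid-length, 72 mm above the counter. The axis is parallel to the box's y. The hinge sits in slots: with the cover drawn back (as at the start) this point is at x = -42 mm, y = 0 of the box; it travels with the cover up to 14 mm towards the box's +x.
- cover_edge (a point): Middle of the cover's free edge, half-way through its thickness, 68 mm from the hinge axis. The cover is a flat white panel 150 mm long (in y), 4 mm thick, from 4 to 68 mm from the hinge axis. Shut and drawn back, this edge lies about 2 mm short of the lip's nose; fully home it is about 12 mm beneath the lip.
- cover_rib (a point): Middle of the hinge-side face of the finger rib on the cover's outer face (on top when shut, facing away from the lip when open). The rib is 60 mm long, parallel to the hinge, 6 mm high, 44 to 48 mm from the hinge axis; this point is 5 mm off the panel's mid-plane. A fingertip pressing on the panel behind the rib can push the cover home.
- lip_mouth (a point): Middle of the opening under the lip's nose, where the cover's edge goes in; on the box at x = 27.5 mm, 72.5 mm above the counter. The lip is a fixed strip 110 mm long in y, from its nose at x = 28 mm to its back wall at x = 42 to 47 mm; underside 76.5 mm, top 80.5 mm (flared nose 84 mm) above the counter.
- cover (a joint): Angle of the cover, rad: 0 shut flat, pi/2 upright, up to 2.05 leaning away from the lip. A light spring (0.025 N m/rad, about 0.05 N m when shut) opens it towards 1.65 unless the lip holds it down; the lip has 2.5 mm play above a flat cover, so a tucked cover reads about 0.04.
- cover_slide (a joint): How far the cover and its hinge have slid towards the lip, m: 0 drawn back, 0.014 fully home at its stop. Friction about 2.5 N holds it where it is left.
- spoon: Aluminium spoon, 130 mm long, up to 33 mm wide and 7 mm high, lying loose in the compartment along the box's y. Origin: underside, near the middle; x towards the bowl.
- rest: Wooden chopstick rest, 55 by 22 mm, 15 mm high, beside one end of the box. Origin: centre of the underside.
- jar: Glass spice jar with twist cap, 44 mm in diameter, 85 mm high, beyond the lip side of the box. Origin: centre of the underside.
- dispenser: Empty push dispenser bottle of green plastic, 68 mm in diameter, 179 mm high. Origin: centre of the underside.
- cup: Ceramic cup, 72 mm in diameter, 80 mm high. Origin: centre of the underside.
- dish: Small white dish, 100 mm in diameter, 18 mm high. Origin: centre of the underside.
- tin: Aluminium tin, 72 mm in diameter, 100 mm high. Origin: centre of the underside.
Not all that is in view belongs to the job. What is shaped like the bento but red is not meant.

How it is judged:
By the outcome, as a careful person would: the job done as asked, in the order asked, and still so for the second after the job is handed in, with the robot touching nothing.
It also fails if it takes over 38 s, if anything falls off the work surface, if the arm or the gripper's body presses on something with over 40 N, if the wrist force passes 120 N, or if a joint passes its speed limit or range.

### The arm

A 6-joint arm with a two-finger parallel gripper is mounted at the origin on the work surface. World frame = base frame: x ahead of the robot, y to its left, z up, the work surface at z = 0. Lengths are in m, angles in rad, forces in N, time in s.
With the tool pointing down it reaches from about 0.3 to 0.825 m from the base axis. Payload 5.4 kg.
Tool frame: the origin (TCP) lies on the mounting face of the last link; the fingertips stand env.finger_overhang ahead of it and the grasp point (between the pads) lies 171 mm ahead of it (env.finger_overhang is the distance from the TCP to the fingertips, in m); x points along the fingers, z is the direction in which the jaws open and shut, and the axes are right-handed (so a half turn about x gives the same grasp; the last joint's range is limited). The gripper opens to 92 mm and grips with 3 to 60 N. Pads are 20 mm wide; open, the fingers measure 128 mm over their backs; the gripper's body (75 mm by 189 mm) begins 69 mm behind the grasp point.
Start: joints at [1.053, 0.158, 1.597, -0, 1.386, -0.21], TCP at [0.174, 0.548, 0.405] pointing down, gripper open.
Joint ranges: [-2.91, 2.91], [-0.94, 2.29], [0.18, 2.7], [-1.29, 4.43], [0.17, 2.64], [-3, 3]. Speed limits (rad/s): [2.57, 2.57, 3.14, 3.14, 3.14, 3.14].

### API

Orientations are given as [roll, pitch, yaw] about the fixed x, y, z axes, in that order (R = Rz(yaw) Ry(pitch) Rx(roll)).
In Python, from cell import env gives the robot as it stands. Calls block until the motion is done:
- env.move_ptp(position, orientation): joint-space move of the TCP to a pose.
- env.movel(position, ori=None, speed=0.15): straight line of the TCP; ori=None keeps the orientation; speed is the mean speed in m/s.
- env.move_j(angles): joint-space move.
- env.grip(opening, squeeze=None): opening from 0.0 (shut) to 1.0 (fully open); squeeze is the grip in N (None keeps the last); returns when the fingers have stopped.
- env.wait(seconds).
- env.inverse_kinematics(position, orientation): joint angles nearest the present ones, or None.
- env.grab_frame(name): name is "scene" or "top"; returns a dict with "image" (384x512x3 uint8, red, green, blue), "fovy" (degrees; the focal length in pixels is half the picture's height over the tangent of half this angle, whatever the lens; pixels are square), "cx", "cy" (the principal point, pixels), "distortion" ([k1, k2, p1, p2, k3] as OpenCV has them; the pictures are not rectified), "origin" and "orientation" of the camera in the world. Camera axes: x right, y up, looking along -z (the intrinsics and any distortion apply to the point x, -y, -z); pixel columns grow to the right and rows downward; lengths in m; the calibration is good to about 2 mm. A picture is of the moment at which its call begins. There is no depth.
A pose or a line that the arm cannot do raises env.MotionError and nothing moves.
- env.job_done(): hands the job in, once; it reports no verdict.
Readings, each from a call of its own:
- env.read_time_s(): time.
- env.read_joint_positions(): joint angles.
- env.read_joint_vel(): joint speeds.
- env.read_joint_torque(): joint torques, N m.
- env.read_ee_pos(): TCP position.
- env.read_orientation(): TCP orientation.
- env.read_force(): force on the tool from outside, world axes, zero at the start.
- env.read_torque(): the same for the moment, N m.
- env.read_opening(): opening from 0.0 (shut) to 1.0 (fully open).
Only numpy, scipy, OpenCV 4.12 (cv2) and the standard library are available. Lean on these libraries where they do the work, as an engineer would, in place of code of your own. Each camera call takes 0.05 s, during which the arm holds its last target.

## Working session

There is one attempt and no reset: what is moved stays moved. The work goes in short steps, each a Python script; the robot and the scene stay as the last script left them, time stands still between calls to the robot, and variables do not carry over. Pictures are saved under pics/ and viewed, and the job is handed in when it is done.

```bash
ls; mkdir -p pics; python3 - <<'E'
from cell import env
import cv2,json
for n in("scene","top"):
    f=env.grab_frame(n)
    cv2.imwrite(f"pics/{n}0.png",f["image"][:,:,::-1])
    print(n,{k:(v if k!="image" else 0) for k,v in f.items()})
print(env.finger_overhang,env.read_time_s(),env.read_orientation(),env.read_ee_pos(),env.read_opening())
E
```

```text
pics
scene {'image': 0, 'fovy': 54.0962911547747, 'cx': 263.4124825638905, 'cy': 192.99432031814302, 'distortion': array([-0.01413165,  0.        ,  0.        ,  0.        ,  0.        ]), 'origin': array([1.09814205, 0.28082076, 0.92166248]), 'orientation': array([0.59062363, 0.01251285, 2.08578095])}
top {'image': 0, 'fovy': 48.94892637773992, 'cx': 256.52212599077205, 'cy': 189.52514071535649, 'distortion': array([-0.06348106,  0.        ,  0.        ,  0.        ,  0.        ]), 'origin': array([ 0.41228597, -0.02264871,  1.37520328]), 'orientation': array([ 0.17403192,  0.01311871, -1.55157421])}
0.1901 0.1 [ 2.93832564  1.56919198 -2.08184373] [0.17407984 0.54775552 0.40385791] 1.0036536944406997
```

View pics/scene0.png

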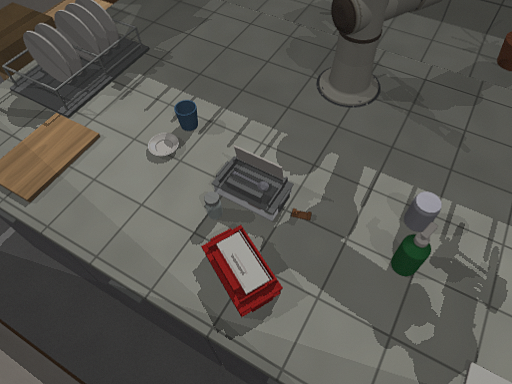

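View pics/top0.png

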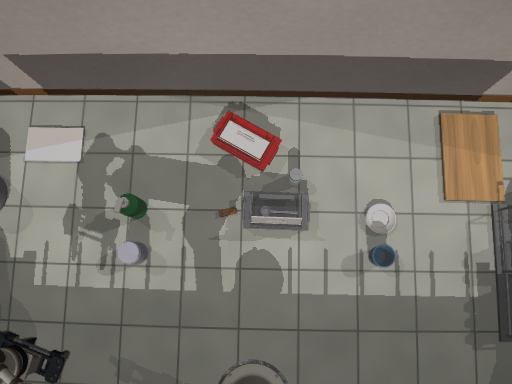

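The scene view shows two candidates: the grey bento at (253,182) with its white cover standing open, and a red one at (240,268) that is shut. The top view has them at (275,210) and (246,140). The grey one, with its cover open, the wooden rest at one end and the jar on the lip side, fits the description. I'll enlarge it to confirm.

```bash
python3 - <<'E'
import cv2
a=cv2.imread("pics/scene0.png")[130:230,190:320]
b=cv2.imread("pics/top0.png")[160:240,210:320]
cv2.imwrite("pics/sc_crop.png",cv2.resize(a,None,fx=6,fy=6,interpolation=cv2.INTER_CUBIC))
cv2.imwrite("pics/top_crop.png",cv2.resize(b,None,fx=7,fy=7,interpolation=cv2.INTER_CUBIC))
E
```

```text
(no output)
```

View pics/sc_crop.png

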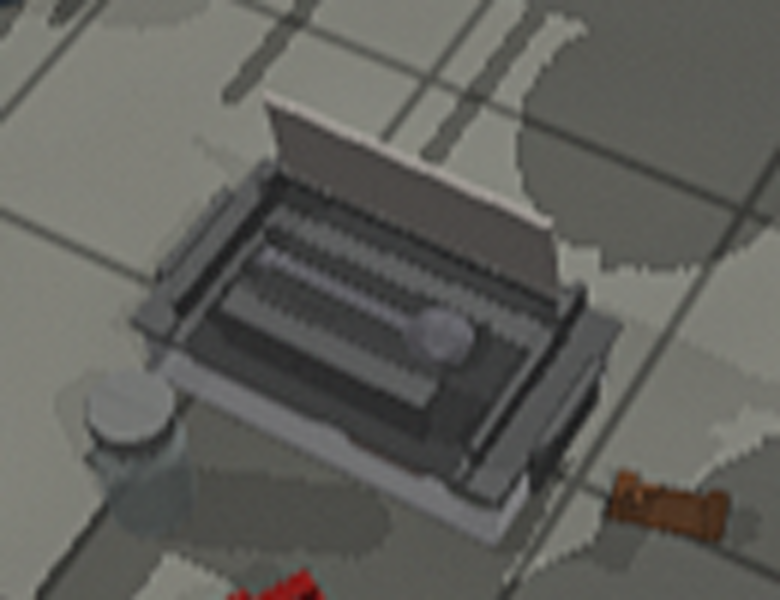

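View pics/top_crop.png

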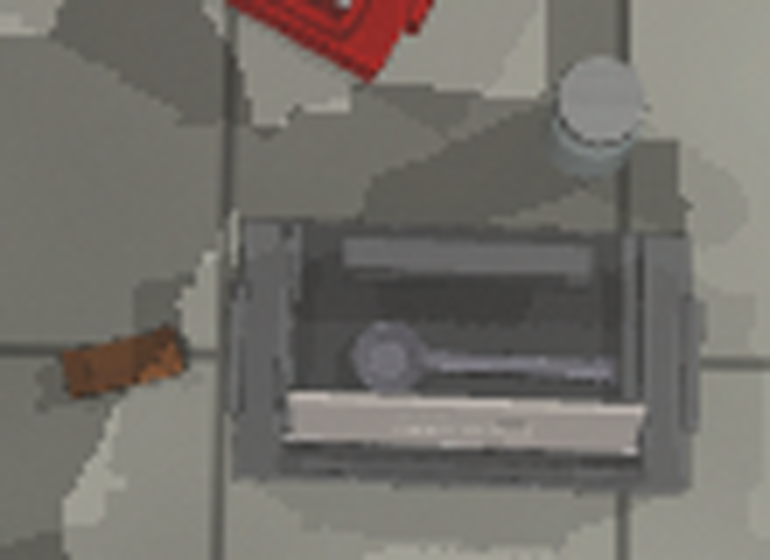

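The crop confirms it: the grey box's open cover has its free edge running from about (265,95) to (552,222) in the scene crop. In the top crop, the lip strip spans (344,238)–(592,280). Next I'll turn these into positions.

```bash
cat > h.py <<'E'
import numpy as np,cv2
from scipy.spatial.transform import Rotation as Ro
def cam(f):
    H=f["image"].shape[0]; fl=H/2/np.tan(np.radians(f["fovy"])/2)
    K=np.array([[fl,0,f["cx"]],[0,fl,f["cy"]],[0,0,1]])
    return K,np.array(f["distortion"]),np.array(f["origin"]),Ro.from_euler("xyz",f["orientation"]).as_matrix()
def ray(f,uv):
    K,d,o,R=cam(f)
    p=cv2.undistortPoints(np.array([[uv]],float),K,d)[0,0]
    v=R@np.array([p[0],-p[1],-1]); return o,v/np.linalg.norm(v)
def plane(f,uv,z):
    o,v=ray(f,uv); return o+v*(z-o[2])/v[2]
def proj(f,P):
    K,d,o,R=cam(f); q=(np.atleast_2d(P)-o)@R; q=q*[1,-1,-1]
    return cv2.projectPoints(q.reshape(-1,1,3),np.zeros(3),np.zeros(3),K,d)[0][:,0]
def tri(f1,a,f2,b):
    o1,v1=ray(f1,a);o2,v2=ray(f2,b)
    s=np.linalg.lstsq(np.c_[v1,-v2],o2-o1,rcond=None)[0]
    p,q=o1+v1*s[0],o2+v2*s[1]; return (p+q)/2,np.linalg.norm(p-q)
E
python3 - <<'E'
from h import *
from cell import env
np.set_printoptions(precision=4,suppress=True)
S=env.grab_frame("scene");T=env.grab_frame("top")
t=lambda x,y:(x/7+210-.43,y/7+160-.43)
s=lambda x,y:(x/6+190-.42,y/6+130-.42)
print("lip top plane .0805",[plane(T,t(*p),.0805) for p in[(344,238),(592,245),(344,272),(592,278)]])
print("deck corners .052",[plane(T,t(*p),.052)[:2] for p in[(245,220),(690,235),(690,492),(232,478)]])
for n,a,b in [("upperL/ -",(645,405),(265,95)),("upR",(288,392),(552,222)),("loL",(640,455),(265,95)),("loR",(283,440),(552,222)),("spoonbowl",(385,355),(440,335)),("jar cap",(600,100),(130,405))]:
    print(n,*tri(T,t(*a),S,s(*b)))
print("rest",plane(T,t(123,362),.015),"edges up/lo @ .14",plane(T,t(466,398),.14),plane(T,t(461,447),.14))
E
```

```text
lip top plane .0805 [array([ 0.6269, -0.0084,  0.0805]), array([ 0.6256, -0.1185,  0.0805]), array([ 0.6116, -0.0086,  0.0805]), array([ 0.6108, -0.1186,  0.0805])]
deck corners .052 [array([0.6392, 0.0372]), array([ 0.6357, -0.1651]), array([ 0.5191, -0.165 ]), array([0.5217, 0.0402])]
upperL/ - [ 0.5481 -0.1363  0.1373] 0.0014142632540569992
upR [0.5508 0.0139 0.1393] 0.0012959137502180315
loL [ 0.5318 -0.1413  0.1174] 0.010524074413328359
loR [0.5346 0.0117 0.1191] 0.008772547088108554
spoonbowl [ 0.5778 -0.0276  0.0579] 0.00020943762492603253
jar cap [ 0.6916 -0.122   0.0802] 0.00018072035820673675
rest [0.5777 0.0939 0.015 ] edges up/lo @ .14 [ 0.5498 -0.0615  0.14  ] [ 0.5291 -0.0596  0.14  ]
```

```bash
cat >> h.py <<'E'
YAW=-0.015; HX=np.array([0.538,-0.0630])   # hinge mid-point in xy
BX=np.array([np.cos(YAW),np.sin(YAW)])
def ori(sgn):
    x=np.array([0,0,-1.]);z=sgn*np.array([-np.sin(YAW),np.cos(YAW),0]);y=np.cross(z,x)
    return Ro.from_matrix(np.c_[x,y,z]).as_euler("xyz")
HALF=0.010
def tcp(dx,z,ov):   # leading face dx ahead of hinge (box x), fingertip bottom at z
    p=HX+BX*(dx-HALF); return [p[0],p[1],z+ov]
E
python3 - <<'E'
from h import *
from cell import env
np.set_printoptions(precision=4,suppress=True)
env.grip(0.0)
p=env.read_ee_pos(); env.movel([p[0],p[1],.45],speed=.3)
for s in(1,-1):
    o=ori(s); print(s,o,env.inverse_kinematics(tcp(-.03,.2,env.finger_overhang),o))
q0=env.read_joint_positions()
best=min((1,-1),key=lambda s:(lambda q:9 if q is None else abs(q[5]-q0[5]))(env.inverse_kinematics(tcp(-.03,.2,env.finger_overhang),ori(s))))
print("best",best)
env.move_ptp(tcp(-.03,.2,env.finger_overhang),ori(best))
print(env.read_time_s(),env.read_ee_pos(),env.read_orientation(),env.read_opening(),env.read_force(),env.read_torque())
f=env.grab_frame("scene");cv2.imwrite("pics/s1.png",cv2.resize(f["image"][80:230,170:340,::-1],None,fx=4,fy=4,interpolation=2))
E
```

```text
1 [-1.5558  1.5708  0.    ] [-0.3659 -0.0214  1.8156  0.      1.3474 -1.9217]
-1 [1.5858 1.5708 0.    ] [-0.3659 -0.0214  1.8156  0.      1.3474  1.2199]
best -1
4.3083 [ 0.4981 -0.0618  0.3902] [2.2351 1.5706 0.6507] 0.0048856564796725165 [-0.8341  0.4712 -0.8076] [0.0068 0.2059 0.0047]<sys>:0: UserWarning: Gimbal lock detected. Setting third angle to zero since it is not possible to uniquely determine all angles.
<stdin>:9: UserWarning: Gimbal lock detected. Setting third angle to zero since it is not possible to uniquely determine all angles.
```

View pics/s1.png

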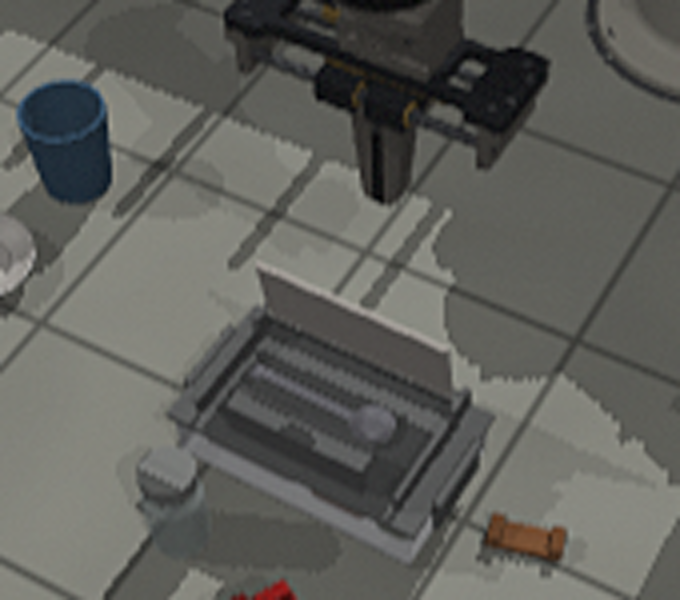

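The closed fingertips are at (385,195) in the crop, behind and above the cover, and everything is undisturbed. Now I'll go down behind the cover and fold it partway.

```bash
cat >> h.py <<'E'
def corner(th):
    """leading bottom corner (dx,z) of the finger for panel angle th"""
    c,s=np.cos(th),np.sin(th)
    if th>np.radians(40):
        r=44-6*np.tan(th) if th<1.3 else 0
        return (44*c-8*s)/1e3, .072+max(r*s+2*c+3, 30.)/1e3 if th>np.radians(47) else .072+(r*s+2*c+3)/1e3
    r=38.; return (r*c-2*s)/1e3, .072+(r*s+2*c)/1e3
def go(dx,z,env,o,speed=.08):
    env.movel(tcp(dx,z,env.finger_overhang),None,speed)
E
python3 - <<'E'
from h import *
from cell import env
np.set_printoptions(precision=3,suppress=True)
ov=env.finger_overhang
go(-.03,.104,env,None,.2)
fs=[]
for i in range(6): env.wait(.04); fs.append(env.read_force())
F0=np.mean(fs,0); print("F0",F0,np.std(fs,0)); np.save("F0.npy",F0)
t=env.read_time_s()
for d in(80,65,55,48,42):
    dx,z=corner(np.radians(d)); go(dx,z,env,None,.1)
    print(d,dx,z,env.read_force()-F0,env.read_time_s()-t)
for n in("scene","top"):
    f=env.grab_frame(n);a=f["image"][100:230,170:340] if n=="scene" else f["image"][150:250,200:330]
    cv2.imwrite(f"pics/{n}2.png",cv2.resize(a[:,:,::-1],None,fx=4.5,fy=4.5,interpolation=2))
E
```

```text
F0 [0.103 0.031 0.152] [0.237 0.333 0.348]
80 -0.00023794220675272637 0.102 [-1.104 -0.071 -0.423] 0.4500000000000002
65 0.011344741220297576 0.1040612792246232 [-0.44  -0.137 -0.684] 0.7166000000000006
55 0.018684146845134093 0.10517062066579741 [ 0.084  0.265 -0.316] 0.9666000000000006
48 0.023496588075970607 0.10408455787268855 [-0.632 -0.605 -0.045] 1.2166000000000006
42 0.02734532747013448 0.10231310890597065 [-1.413 -0.05  -0.851] 1.4666000000000006
```

View pics/scene2.png

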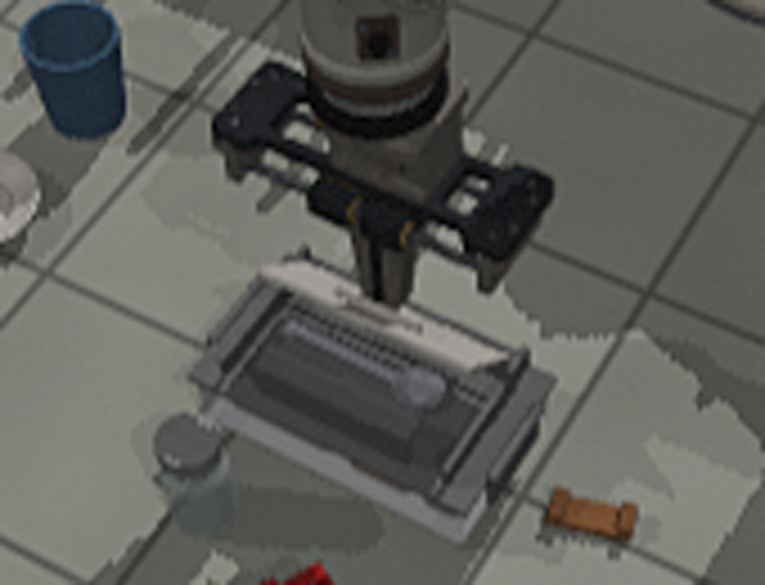

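View pics/top2.png

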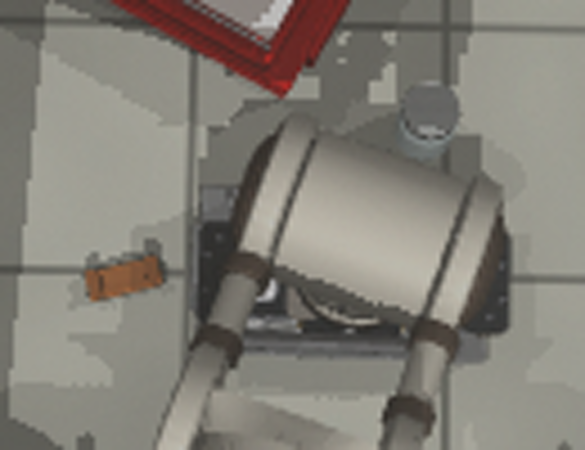

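The cover is about half folded, with the fingertip at (395,300) in the crop behind the rib at (380,310). Continuing down with force watched.

```bash
python3 - <<'E'
from h import *
from cell import env
np.set_printoptions(precision=3,suppress=True)
F0=np.load("F0.npy")
def F(n=4):
    a=[]
    for i in range(n): a.append(env.read_force()); env.wait(.02)
    return np.mean(a,0)-F0
for d in(37,30,24,18,12,8):
    dx,z=corner(np.radians(d)); go(dx,z,env,None,.06)
    f=F(); print(d,round(dx,4),round(z,4),f,env.read_time_s())
    if abs(f[0])>2.5 or f[2]>4: print("stop");break
f=env.grab_frame("scene");a=f["image"][100:230,170:340]
cv2.imwrite(f"pics/scene3.png",cv2.resize(a[:,:,::-1],None,fx=4.5,fy=4.5,interpolation=2))
E
```

```text
37 0.0291 0.0965 [0.187 0.045 0.015] 7.125
30 0.0319 0.0927 [-0.262 -0.096  0.557] 7.4417
24 0.0339 0.0893 [-0.183  0.135  0.408] 7.7583
18 0.0355 0.0856 [-0.067  0.005  0.447] 8.075
12 0.0368 0.0819 [ 0.345 -0.131 -0.163] 8.3917
8 0.0374 0.0793 [ 0.417 -0.159  0.186] 8.7083
```

View pics/scene3.png

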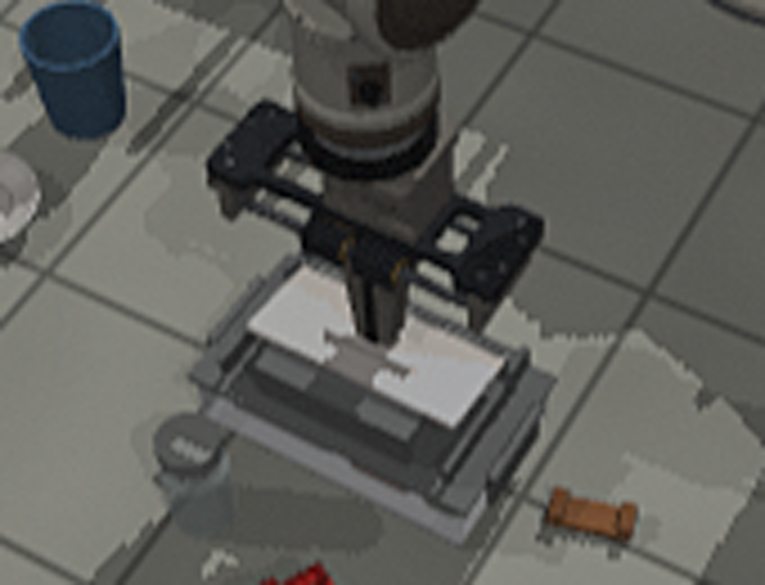

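The cover is nearly flat, its free edge running from (248,330) to (458,425) in the crop, with the fingertip at (385,340) behind the rib. I'll press down until I feel contact, then check where the edge is.

```bash
python3 - <<'E'
from h import *
from cell import env
np.set_printoptions(precision=3,suppress=True)
F0=np.load("F0.npy")
def F(n=5):
    a=[]
    for i in range(n): a.append(env.read_force()); env.wait(.02)
    return np.mean(a,0)-F0
z=.0793
while z>.069:
    z-=.001
    go(.038,z,env,None,.03)
    f=F(); print(round(z,4),f,env.read_ee_pos()[2]-env.finger_overhang,round(env.read_time_s(),2))
    if f[2]>2.5: break
f=env.grab_frame("scene");a=f["image"][110:220,190:320]
cv2.imwrite(f"pics/scene4.png",cv2.resize(a[:,:,::-1],None,fx=6,fy=6,interpolation=2))
E
```

```text
0.0783 [-0.314 -0.218  0.675] 0.0782317935821149 9.09
0.0773 [-0.295 -0.045  0.545] 0.07729785554523522 9.43
0.0763 [0.588 0.354 0.631] 0.07634070711435875 9.76
0.0753 [ 0.362 -0.041  0.42 ] 0.07528261019540528 10.09
0.0743 [0.389 0.135 1.538] 0.0743706811310712 10.43
0.0733 [-1.658  0.34   6.692] 0.07418674556776694 10.76
```

View pics/scene4.png

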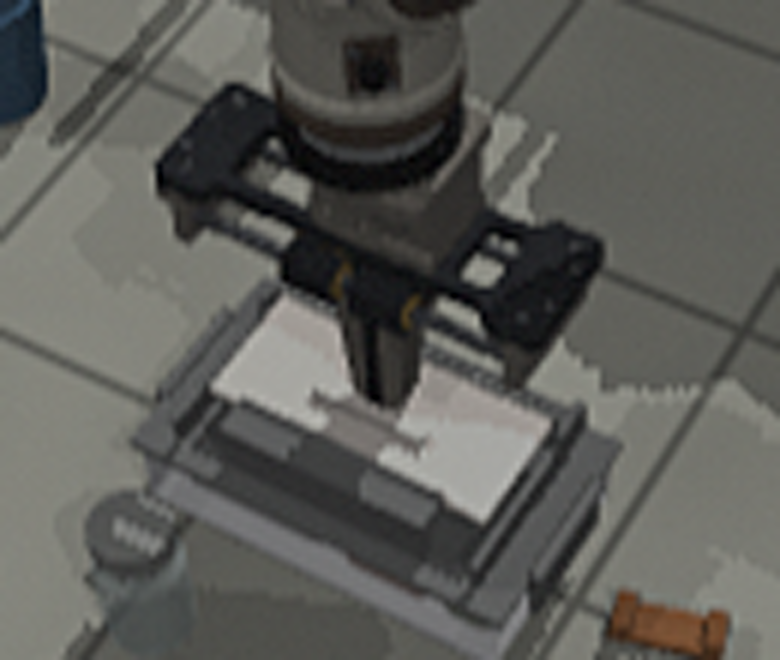

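```bash
python3 - <<'E'
from h import *
from cell import env
np.set_printoptions(precision=4,suppress=True)
F0=np.load("F0.npy")
def F(n=4):
    a=[]
    for i in range(n): a.append(env.read_force()); env.wait(.02)
    return np.mean(a,0)-F0
S=env.grab_frame("scene")
c=[(x/6+190-.42,y/6+110-.42) for x,y in((212,392),(485,522))]
print("edge",[plane(S,p,.074) for p in c])
z=.0736; go(.038,z,env,None,.03); print(F())
dx=.038
while dx<.066:
    st=.002 if dx<.048 else .001
    dx+=st; go(dx,z,env,None,.03)
    f=F(); e=env.read_ee_pos(); print(round(dx,4),f,round((np.array(e[:2])-HX)@BX+HALF,4),round(e[2]-env.finger_overhang,4),round(env.read_time_s(),2))
    if f[0]<-6.5 or f[2]>8 or env.read_time_s()>20: break
f=env.grab_frame("scene");a=f["image"][110:220,190:320]
cv2.imwrite(f"pics/scene5.png",cv2.resize(a[:,:,::-1],None,fx=6,fy=6,interpolation=2))
E
```

```text
edge [array([ 0.608 , -0.1331,  0.074 ]), array([0.6097, 0.0139, 0.074 ])]
[-1.0073 -0.0285  5.5767]
0.04 [-1.8102  0.688   6.2904] 0.0401 0.0742 11.49
0.042 [-1.9911  0.5309  6.3421] 0.0421 0.0742 11.81
0.044 [-1.9165  0.6688  6.7094] 0.0441 0.0742 12.12
0.046 [-2.0587  0.4254  6.2925] 0.0461 0.0742 12.44
0.048 [-1.6193  0.3369  5.8603] 0.0481 0.0742 12.76
0.049 [-1.8789  0.5927  6.3724] 0.049 0.0742 13.07
0.05 [-2.2192  0.448   6.5439] 0.0501 0.0742 13.39
0.051 [-2.2141  0.3136  6.8509] 0.0511 0.0742 13.71
0.052 [-2.4302  0.6427  6.3297] 0.052 0.0742 14.03
0.053 [-4.867   0.2938  8.7191] 0.0526 0.0741 14.34
```

View pics/scene5.png

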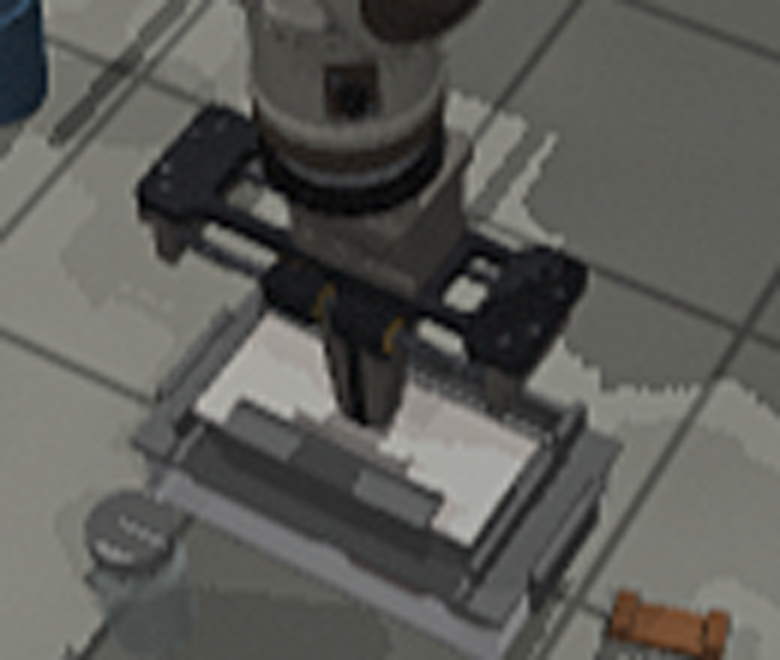

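```bash
python3 - <<'E'
from h import *
from cell import env
np.set_printoptions(precision=4,suppress=True)
F0=np.load("F0.npy")
def F(n=4):
    a=[]
    for i in range(n): a.append(env.read_force()); env.wait(.02)
    return np.mean(a,0)-F0
S=env.grab_frame("scene")
print("edge",[plane(S,(x/6+190-.42,y/6+110-.42),.074) for x,y in((195,408),(468,545))])
z=.0739; go(.0530,z,env,None,.03); print(F())
dx=.053
while dx<.064:
    dx+=.001; go(dx,z,env,None,.03)
    f=F(); e=env.read_ee_pos(); print(round(dx,4),f,round((np.array(e[:2])-HX)@BX+HALF,4),round(e[2]-env.finger_overhang,4),round(env.read_time_s(),2))
    if f[0]<-6.5 or f[2]>8 or env.read_time_s()>22: break
S=env.grab_frame("scene");a=S["image"][110:220,190:320]
cv2.imwrite(f"pics/scene6.png",cv2.resize(a[:,:,::-1],None,fx=6,fy=6,interpolation=2))
E
```

```text
edge [array([ 0.6196, -0.135 ,  0.074 ]), array([0.6241, 0.0132, 0.074 ])]
[-4.2077  0.3038  6.9701]
0.054 [-6.2658 -0.2806  8.6401] 0.0532 0.0741 15.07
```

View pics/scene6.png

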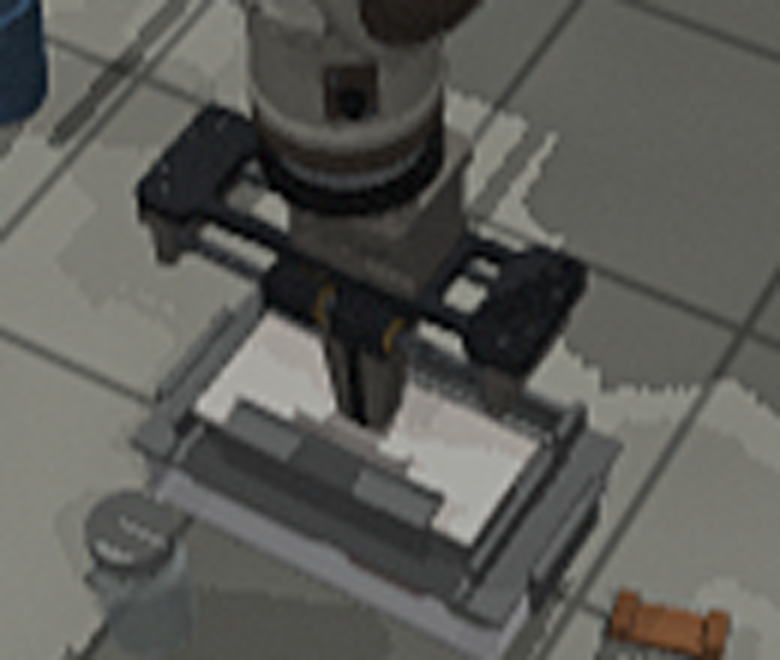

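```bash
python3 - <<'E'
from h import *
from cell import env
np.set_printoptions(precision=4,suppress=True)
F0=np.load("F0.npy")
def F(n=5):
    a=[]
    for i in range(n): a.append(env.read_force()); env.wait(.02)
    return np.mean(a,0)-F0
for dx,z in((.054,.0748),(.055,.0750),(.056,.0750),(.057,.0750),(.058,.0750),(.059,.0750),(.060,.0750)):
    go(dx,z,env,None,.03); f=F(); e=env.read_ee_pos()
    print(dx,z,f,round((np.array(e[:2])-HX)@BX+HALF,4),round(e[2]-env.finger_overhang,4),round(env.read_time_s(),2))
    if f[0]<-7: break
E
```

```text
0.054 0.0748 [-0.7088 -0.5823  1.1075] 0.0538 0.0744 15.46
0.055 0.075 [-0.3816 -0.0589  0.6571] 0.0551 0.0749 15.79
0.056 0.075 [-0.2355  0.0857  0.0843] 0.0561 0.075 16.12
0.057 0.075 [0.1416 0.2911 0.3078] 0.057 0.075 16.46
0.058 0.075 [-0.2899  0.0473  0.2725] 0.058 0.075 16.79
0.059 0.075 [-3.1489 -0.6156  0.3598] 0.0586 0.0746 17.12
0.06 0.075 [-6.2612 -0.3832  1.5552] 0.0592 0.0744 17.46
```

The rib face was met at 58 mm from the start hinge, which is the nominal 44 + 14, and 6 N moved it no further. So the cover is at its stop. Now I'll withdraw.

```bash
python3 - <<'E'
from h import *
from cell import env
np.set_printoptions(precision=4,suppress=True)
go(.0583,.0758,env,None,.03)
go(.055,.0775,env,None,.03)
go(.050,.20,env,None,.15)
p=env.read_ee_pos(); env.movel([.40,p[1]+.02,.42],None,.25)
print(env.read_time_s(),env.read_force()-np.load("F0.npy"))
S=env.grab_frame("scene");T=env.grab_frame("top")
cv2.imwrite("pics/s7.png",cv2.resize(S["image"][110:220,190:320,::-1],None,fx=6,fy=6,interpolation=2))
cv2.imwrite("pics/t7.png",cv2.resize(T["image"][160:240,210:320,::-1],None,fx=7,fy=7,interpolation=2))
E
```

```text
19.825 [ 0.9104 -1.2189  0.0329]
```

View pics/s7.png

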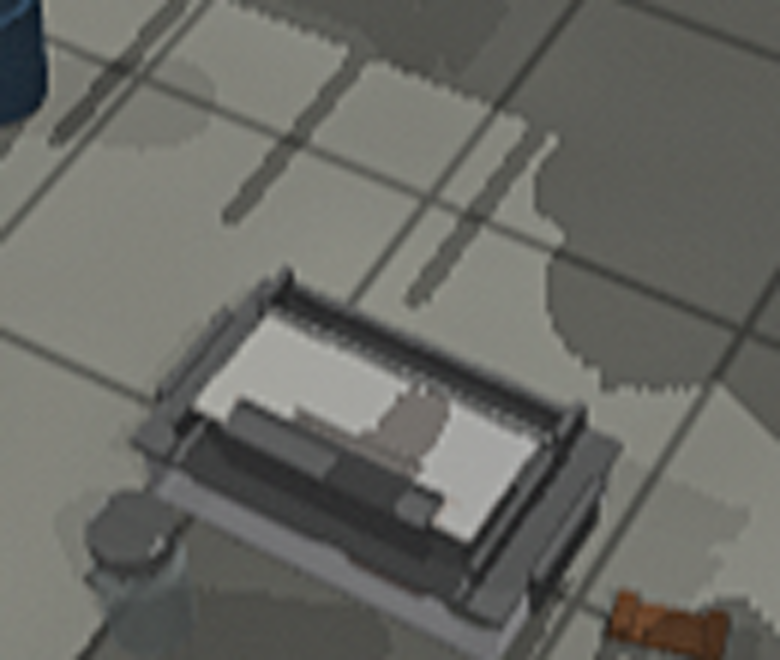

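View pics/t7.png

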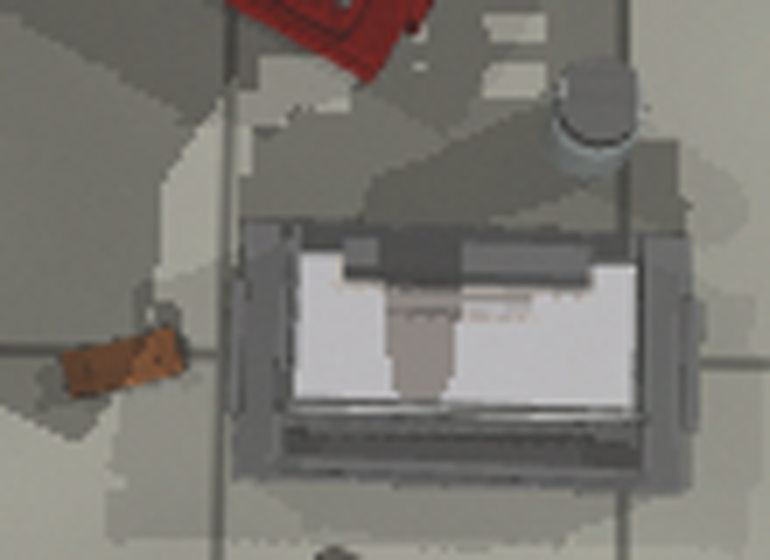

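Both crops show the cover flat with its edge under the lip. The top crop has the free edge at y≈252–264, beneath the lip strip that ends at y≈280. The box corners, rest and jar sit at the same pixels as at the start. One last numeric check, then I'll hand in.

```bash
python3 - <<'E'
from h import *
from cell import env
np.set_printoptions(precision=4,suppress=True)
T=env.grab_frame("top")
t=lambda x,y:(x/7+210-.43,y/7+160-.43)
print("edge",[plane(T,t(*p),.076) for p in((300,252),(637,264))])
print("lip nose",[plane(T,t(*p),.084) for p in((344,276),(592,287))])
print("hinge side",[plane(T,t(*p),.074) for p in((295,399),(635,409))])
print("deck",[plane(T,t(*p),.052)[:2] for p in[(245,220),(690,235),(690,492),(232,478)]])
env.job_done(); print(env.read_time_s())
E
```

```text
edge [array([0.621 , 0.0112, 0.076 ]), array([ 0.6181, -0.1389,  0.076 ])]
lip nose [array([ 0.6093, -0.0087,  0.084 ]), array([ 0.6062, -0.1183,  0.084 ])]
hinge side [array([0.5554, 0.0121, 0.074 ]), array([ 0.5535, -0.1383,  0.074 ])]
deck [array([0.6392, 0.0372]), array([ 0.6357, -0.1651]), array([ 0.5191, -0.165 ]), array([0.5217, 0.0402])]
the job is handed in; nothing more can be done
the job is handed in; nothing more can be done
```

The grey bento's cover is folded flat over the spoon and tucked under the lip. It stayed shut after I let go and moved clear. I used the closed fingertips only, pushing the cover over from behind, pressing it flat, then sliding it home.

**Cover fully home:**
- **Position:** I met the rib face at about 58 mm from where the hinge started, which is the 44 mm rib position plus the full 14 mm of slide. A 6 N push moved it no further.
- **Edge under the lip:** after I moved clear, the top view put the free edge about 12 mm past the lip's nose, as it should be when home. The hinge side was about 17 mm past the starting hinge line (18 mm expected).

**Nothing else moved:** the box, rest and jar were at the same pixels as at the start. Horizontal push stayed near 6 N, below the 10 N at which the box slides. I handed in at about 20 s.

**Checks that disagreed or are missing:**
- **First push:** the resistance I felt came from the fingertip dragging the panel to its stop by friction, not from the rib, so I eased off and moved on to the rib to confirm.
- **Slide from the scene camera:** it gave about 13 mm rather than 14 mm, which is within its accuracy.
- **Spoon:** it is hidden under the shut cover, so I couldn't see it at the end. Nothing I did touched it directly.

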